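# Set the sprung tweezers to the marked gap

### The arm

A 6-joint arm with a two-finger parallel gripper is mounted at the origin on the work surface. World frame = base frame: x ahead of the robot, y to its left, z up, the work surface at z = 0. Lengths are in m, angles in degrees, forces in N, time in s.
With the tool pointing down it reaches from about 0.4 to 0.825 m from the base axis. Payload 7 kg.
Tool frame: the origin (TCP) lies between the finger pads; the fingertips stand 19 mm ahead of it and the grasp point (between the pads) is the TCP; y points along the fingers, x is the direction in which the jaws open and shut, and the axes are right-handed (so a half turn about y gives the same grasp; the last joint's range is limited). The gripper opens to 88 mm and grips with 3 to 60 N. Pads are 19 mm wide; open, the fingers measure 130 mm over their backs; the gripper's body (78 mm by 193 mm) begins 47 mm behind the grasp point.
Start: joints at [-56.373, 20.546, 0.682, 0, -70.136, -16.507], TCP at [0.199, -0.645, 0.246] pointing down, gripper open.
Joint ranges: [-176.03, 176.03], [-82.01, 121.73], [-58.28, 71.71], [-173.87, 95.51], [-174.79, -0.11], [-173.66, 173.66]. Speed limits (degrees/s): [136.94, 136.94, 172.46, 180, 180, 180].

### API

Orientations are given as [roll, pitch, yaw] about the fixed x, y, z axes, in that order (R = Rz(yaw) Ry(pitch) Rx(roll)).
In Python, from plant import r gives the robot as it stands. The module is installed in compiled form; this text tells all that it offers.
- The arm moves only by the tool jog_arm, never from a script. Its argument "steps" is a list of rows, each a list of 5 numbers: the closure, from 0 (fully open) to 1 (shut), then the shift along the tool's x, y, z in m, then the turn about the tool's y in degrees. In form: [[jaw, x, y, z, turn], ...]. A call has 1 to 12 rows; each row shifts and turns the commanded pose from where the row before left it, along the tool's axes as they then stand; what a row does not reach is not made up. A row lasts 1/12 s, in which the tool goes at most 41.7 mm and 7.16 degrees, less where a joint would pass 70% of its speed; a pose out of reach is approached as far as the arm can. A call with a gripper value outside its range is refused whole. The fingers move at their own pace and stop on an object; "squeeze" is the grip in N (left out, the last holds). Time passes only in rows, so rows that do not move let the fingers close. It gives the time, the measured TCP pose, the force and the opening at its end, in the units of the state.
- r.get_state(): the state, without advancing time (a new reading comes with each control period).
- r.capture(name): name is "scene" or "top" or "wrist"; returns a dict with "image" (480x640x3 uint8, red, green, blue), "vfov" (degrees; the focal length in pixels is half the picture's height over the tangent of half this angle, whatever the lens; pixels are square), "cx", "cy" (the principal point, pixels), "R" (3x3) and "t" (3): a world point X has camera coordinates R X + t; the wrist camera has in their place "tool_from_camera" (4x4, takes a point from camera to tool coordinates, whose origin is the TCP and whose axes are the tool frame's). Camera axes: x right, y down, z forward; pixel columns grow to the right and rows downward; lengths in m; the calibration is good to about 2 mm. The wrist camera is an equidistant fisheye: a pixel r from the principal point sees the ray r / f radians off the axis. A picture is of the moment at which its call begins: read the wrist's pose just before it. There is no depth.
- r.close_job(): hands the job in, once; it reports no verdict.
The state is a dict: "time_s": time; "joints": joint angles; "qd": joint speeds; "joint_torque": joint torques, N m; "tcp_pos": TCP position; "eef_rot": TCP orientation; "contact_force": force on the tool from outside, world axes, zero at the start; "moment": the same for the moment, N m; "gripper_width": finger opening in m.
Only numpy, scipy, OpenCV 4.12 (cv2) and the standard library are available. Lean on these libraries where they do the work, as an engineer would, in place of code of your own. Each camera call takes 0.05 s, during which the arm holds its last target.

### The job

Three sprung tweezers of different lengths lie on the green rest by the microscope: pick up the middle-length one by its legs and bring its tips over the orange band on the black gauge plate, two to four centimetres above it, level and lying along the band. Squeeze it until the gap between the tips matches the width of the band, centred over it, and finish holding it there with that gap steady in the gripper, not letting go. Do not touch the gauge plate, never squeeze the tips shut, and leave the other two tweezers and everything else where they are.

Things in the scene. Friction and masses are not known exactly. Their poses are not given: they have to be found in the camera images.
- medium_grip (a point): grip point of the medium tweezers (175 mm from hinge to tips): midway between the legs, 95 mm ahead of the hinge, half-way up the 14 mm tall legs. Frame: x towards the tips, y to the left leg, z up. Over both legs here: 30 mm at rest, 20.2 mm at a tip gap of 14 mm; 1 mm squeezed here closes the tips by 1.84 mm. The spring pushes back with 5 N per leg at rest, 9.4 N at the 14 mm gap.
- short_grip (a point): grip point of the short tweezers (150 mm from hinge to tips): midway between the legs, 95 mm ahead of the hinge, half-way up the 14 mm tall legs. Frame: x towards the tips, y to the left leg, z up. The same make and width as the medium tweezers; leave it alone.
- long_grip (a point): grip point of the long tweezers (200 mm from hinge to tips): midway between the legs, 95 mm ahead of the hinge, half-way up the 14 mm tall legs. Frame: x towards the tips, y to the left leg, z up. The same make and width as the medium tweezers; leave it alone.
- medium_tip_l (a point): inner edge of the left leg's tip of the medium tweezers, 6 mm above its underside (175 mm from the hinge); it moves with the leg
- medium_tip_r (a point): the same on the right leg; the distance between the two tip points is the tip gap (32 mm at rest)
- medium_mid (a point): point fixed to the closed end of the medium tweezers, midway between its tips: on the centre line 80 mm ahead of the grip point, 6 mm above the underside
- medium: the medium tweezers, about 50 g, lying loose across the rest's rails, underside 22 mm above the table. Origin: hinge, centre of the underside; x towards the tips. Each leg: 4 mm thick steel strip, 14 mm tall, 8 mm at the tip, inner face 5 mm off the centre line at the hinge, sprung outwards. A 22 x 18 x 14 mm block behind the hinge joins them
- rest_centre (a point): green tweezers rest, fixed to the table, carrying the three tweezers side by side, 95 mm apart, in any order. This point: over its centre, at rail-top height
- rest: the same rest; origin under its centre: base plate 170 x 300 x 4 mm, two rails 8 mm wide along y, tops 22 mm above the table, centred at x = -52 and +62 mm; between the rails a gripper can reach down to the base plate
- gauge_mark (a point): centre of the orange band on top of the black gauge plate, 30 mm above the table: band 14 mm wide (along this frame's y) and 80 mm long (along x), with a thin black line along each long edge, on a white field
- gauge: the black gauge plate, 120 x 100 x 30 mm, fixed to the table; origin under its centre, x along the band
- dish: shallow glass dish, 80 mm across, 15 mm tall; origin at the centre of its underside; a bystander
- vial: amber sample jar with black cap, 40 mm across, 70 mm tall; origin under its centre; a bystander
- driver: screwdriver, 180 mm, lying flat; origin on its underside, its x along the shaft; a bystander
- tube: dark open lens tube standing up, 40 mm across, 40 mm tall; origin under its centre; a bystander
- slidebox: blue slide box, 90 x 60 x 30 mm; origin under its centre; a bystander
- post: aluminium optics post on a 32 mm foot, 75 mm tall; origin under its centre; a bystander
Not all that is in view belongs to the job. What is shaped like the medium but blue is not meant. Of the things that look like the gauge, the smaller one is meant.

How it is judged:
By the outcome, as a careful person would: the job done as asked, in the order asked, and still so for the second after the job is handed in, while the arm keeps its last pose, push and grip.
It also fails if it takes over 45 s, if anything falls off the work surface, if the arm or the gripper's body presses on something with over 40 N, if the wrist force passes 120 N, or if a joint passes its speed limit or range.

## Working session

There is one attempt and no reset: what is moved stays moved. The work goes in short steps, Python scripts to look and compute and a tool call to move; the robot and the scene stay as the last step left them, time stands still between calls to the robot, and variables do not carry over. Pictures are saved under pics/ and viewed, and the job is handed in when it is done.

Besides the shell and the picture viewer there is one more tool, called after "Request:" as name(argument=value, ...) on one line, values as JSON. jog_arm: Moves the arm, as the interface text tells. Its arguments: {"type":"object","properties":{"steps":{"type":"array","items":{"type":"array","items":{"type":"number"}}},"squeeze":{"type":"number"}},"required":["steps"]}

```bash
mkdir -p pics; python3 - <<'E'
from plant import r
import cv2,pickle
print(r.get_state())
for n in ["scene","top","wrist"]:
    s=r.get_state(); c=r.capture(n); pickle.dump((s,c),open(n+'.pkl','wb'))
    cv2.imwrite(f'pics/{n}0.png',c['image'][:,:,::-1]); print(n,{k:v for k,v in c.items() if k!='image'})
E
```

```text
{'time_s': 0.0, 'joints': array([-5.63744945e+01,  2.05928325e+01,  6.30340816e-01, -2.02017556e-02,
       -7.01358219e+01, -1.65064266e+01]), 'qd': array([ 0.05964268,  0.02140236,  0.01782572,  0.05403938, -0.02850488,
       -0.02766104]), 'joint_torque': array([ 1.96751098e-03, -5.82718635e+01,  2.93060446e+01,  6.99743092e+00,
        6.93333917e-03, -1.54333497e-04]), 'tcp_pos': array([ 0.19851214, -0.64463941,  0.24458056]), 'eef_rot': array([-8.9990272e+01, -9.9657908e-02,  1.0711219e+02]), 'contact_force': array([0.00688099, 0.10435535, 0.19978659]), 'moment': array([-0.0072587 , -0.01412535,  0.02561891]), 'gripper_width': 0.08746394037405314}
scene {'vfov': 43.23892884434382, 'cx': 320.5794759904846, 'cy': 240.2534961202583, 'R': array([[ 0.87223097,  0.48888721,  0.01422748],
       [ 0.37085998, -0.64213196, -0.67091685],
       [-0.31886675,  0.59047086, -0.74139609]]), 't': array([-0.40730173, -0.19587553,  1.66310447])}
top {'vfov': 52.553129561702185, 'cx': 322.988195803628, 'cy': 242.02190618171178, 'R': array([[-0.0053385 , -0.99997025,  0.00556793],
       [-0.99611242,  0.00482815, -0.08795867],
       [ 0.08792917, -0.00601585, -0.99610856]]), 't': array([-0.07356141,  0.53630886,  1.21905481])}
wrist {'vfov': 65.70646984690485, 'cx': 314.9202385480531, 'cy': 231.1608968397548, 'tool_from_camera': array([[ 9.99998731e-01,  1.59302313e-03, -2.16024774e-05,
        -3.30581220e-04],
       [ 5.05998421e-04, -3.04717900e-01,  9.52442516e-01,
        -1.38321801e-01],
       [ 1.51068029e-03, -9.52441318e-01, -3.04718319e-01,
         8.30714840e-02],
       [ 0.00000000e+00,  0.00000000e+00,  0.00000000e+00,
         1.00000000e+00]])}
```

View pics/scene0.png

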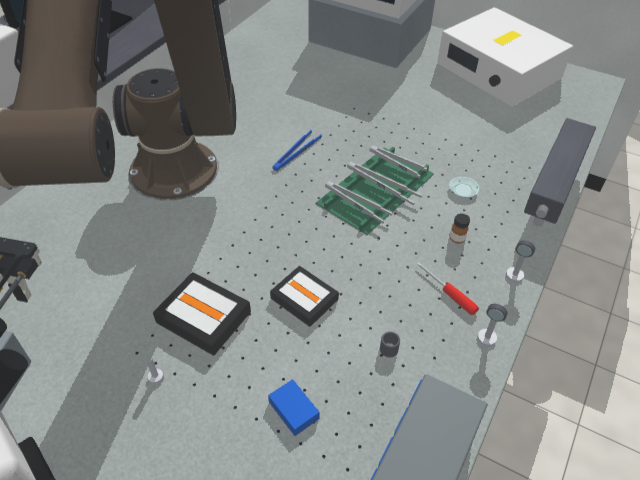

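View pics/top0.png

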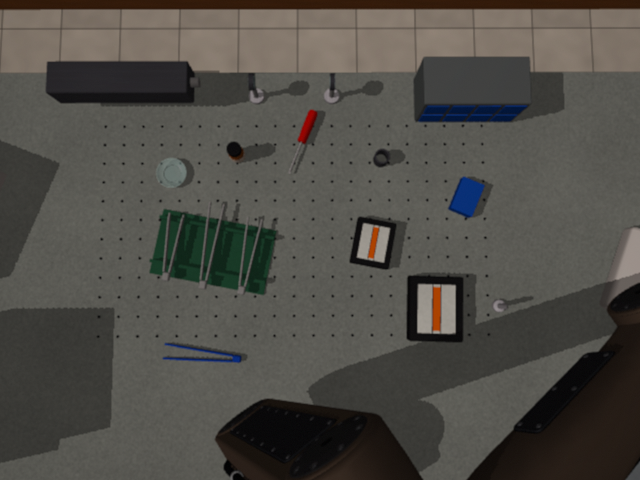

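View pics/wrist0.png

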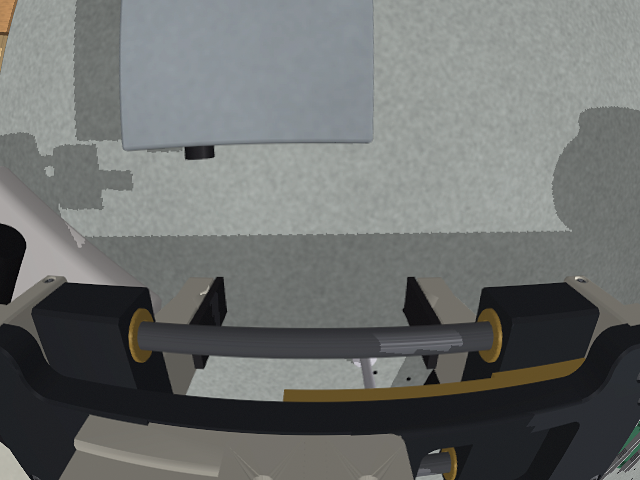

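```bash
cat > h.py <<'E'
import numpy as np,cv2,pickle
def f(c): return 240/np.tan(np.radians(c['vfov']/2))
def ray(c,u,v):
    d=np.array([(u-c['cx'])/f(c),(v-c['cy'])/f(c),1]);R=c['R'];return -R.T@c['t'],R.T@d
def onz(c,u,v,z):
    o,d=ray(c,u,v);return o+d*(z-o[2])/d[2]
def proj(c,X):
    p=c['R']@np.array(X)+c['t'];return p[:2]/p[2]*f(c)+[c['cx'],c['cy']]
E
python3 - <<'E'
import pickle,cv2
from h import *
c=pickle.load(open('top.pkl','rb'))[1];im=c['image'][:,:,::-1]
for n,(x,y,w,h,k) in dict(rest=(140,190,150,112,5.33),gauge=(335,205,80,75,8)).items():
    a=cv2.resize(im[y:y+h,x:x+w],None,fx=k,fy=k,interpolation=cv2.INTER_CUBIC)
    a=cv2.convertScaleAbs(a,alpha=1.7)
    cv2.imwrite(f'pics/{n}1.png',a[:600,:800]); 
c=pickle.load(open('scene.pkl','rb'))[1];im=c['image'][:,:,::-1]
x,y,w,h,k=310,135,130,105,5.7
cv2.imwrite('pics/rests.png',cv2.resize(im[y:y+h,x:x+w],None,fx=k,fy=k,interpolation=cv2.INTER_CUBIC))
E
```

```text
(no output)
```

View pics/rest1.png

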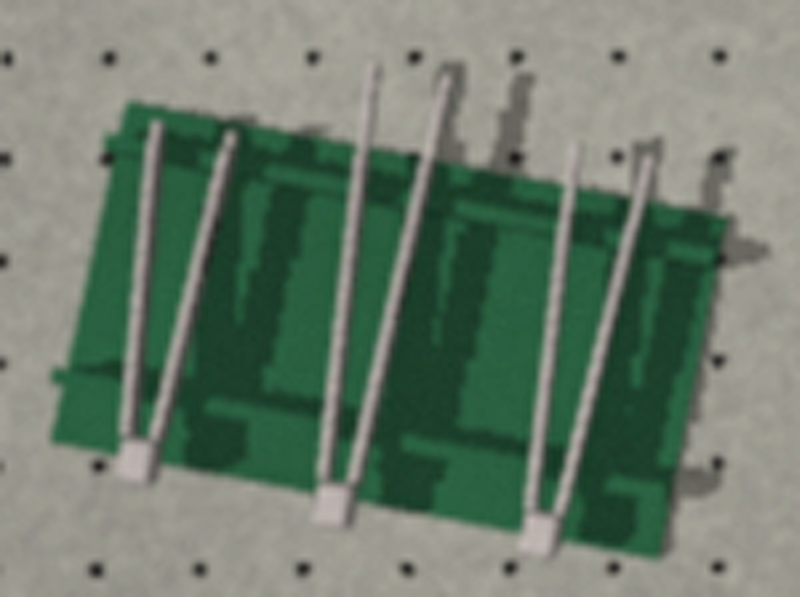

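View pics/gauge1.png

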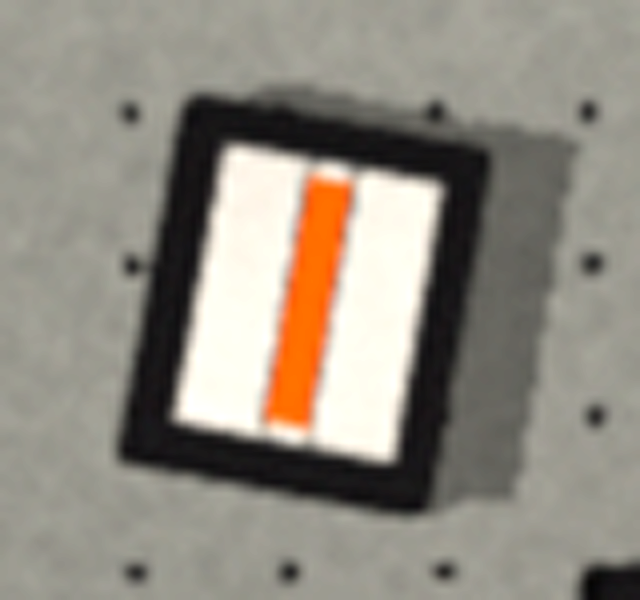

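View pics/rests.png

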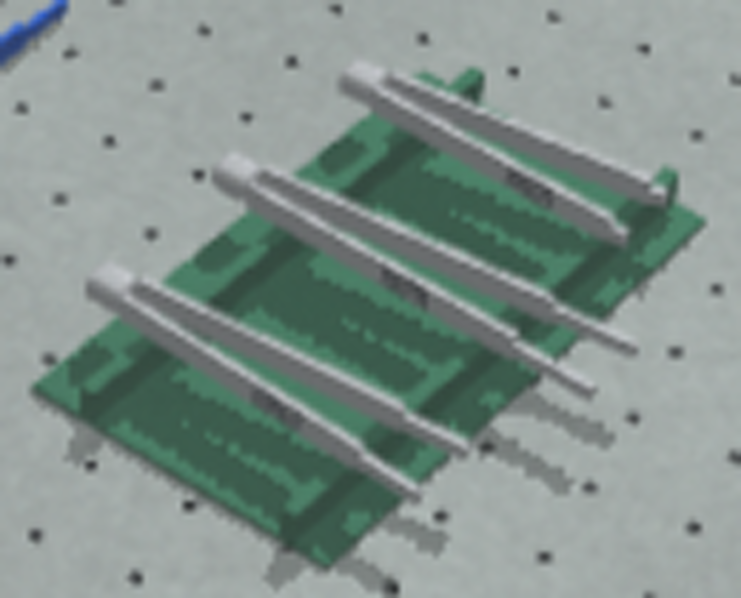

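```bash
python3 - <<'E'
from h import *
c=pickle.load(open('top.pkl','rb'))[1]
R=lambda p:(140+(p[0]+.5)/5.33-.5,190+(p[1]+.5)/5.33-.5)
G=lambda p:(335+(p[0]+.5)/8-.5,205+(p[1]+.5)/8-.5)
blk=[(527,514),(561,516),(553,557),(522,551)]
B=np.array([onz(c,*R(p),.036) for p in blk]);print('blk',B.round(4),B.mean(0))
T=np.array([onz(c,*R(p),.032) for p in [(575,143),(649,155)]]);print('tips',T.round(4),T.mean(0),np.linalg.norm(T[0]-T[1]))
d=T.mean(0)-B.mean(0);print('len',np.linalg.norm(d[:2]),'yaw',np.degrees(np.arctan2(d[1],d[0])))
u=d/np.linalg.norm(d[:2]);print('grip from tip',T.mean(0)-.08*u, 'from blk',B.mean(0)+u*.106)
# leg line points at grip region
for y in (300,):
  for p in [(553,y),(608,y)]: print(onz(c,*R(p),.036))
g=np.array([onz(c,*G(p),.03) for p in [(305,178),(353,182),(313,427),(264,421)]]);print(g.round(4),g.mean(0))
a=(g[0]+g[1]-g[2]-g[3])/2;print('band',np.linalg.norm(a),np.degrees(np.arctan2(a[1],a[0])))
o=np.array([onz(c,*G(p),.03) for p in [(190,97),(489,152),(430,512),(122,460)]]);print(o.mean(0),[np.degrees(np.arctan2(*(v[1::-1]))) for v in (o[0]-o[3],o[1]-o[2])],np.linalg.norm(o[0]-o[3]),np.linalg.norm(o[0]-o[1]))
# rest corners at base plate z=.004
q=np.array([onz(c,*R(p),.004) for p in [(130,100),(727,218),(662,557),(52,440)]]);print('rest',q.mean(0),[np.degrees(np.arctan2(*(v[1::-1]))) for v in (q[0]-q[3],q[1]-q[2])])
E
```

```text
blk [[0.425  0.1365 0.036 ]
 [0.424  0.1205 0.036 ]
 [0.4048 0.124  0.036 ]
 [0.4077 0.1386 0.036 ]] [0.41539495 0.12989572 0.036     ]
tips [[0.6017 0.1159 0.032 ]
 [0.5957 0.0805 0.032 ]] [0.59868595 0.09823892 0.032     ] 0.03590321380300638
len 0.1860046928754119 yaw -9.799073634705262
grip from tip [0.5198531  0.11185441 0.03372039] from blk [0.51984848 0.11185521 0.03372049]
[0.52604225 0.12514118 0.036     ]
[0.52591477 0.09907922 0.036     ]
[[ 0.5737 -0.2033  0.03  ]
 [ 0.5724 -0.2186  0.03  ]
 [ 0.4942 -0.2047  0.03  ]
 [ 0.4962 -0.1892  0.03  ]] [ 0.53413081 -0.20397129  0.03      ]
band 0.07911958013286127 -10.20530562655575
[ 0.53322823 -0.20364517  0.03      ] [np.float64(-11.184754298688791), np.float64(-10.287132313477484)] 0.11817920849098244 0.09703051676690691
rest [0.51552307 0.20798561 0.004     ] [np.float64(-11.503247647224189), np.float64(-10.619525517341494)]
```

Request:
jog_arm(steps=[[0.2,0,0,0,6.7],[0.2,0,0,0,6.7],[0.2,0,0,0,6.7],[0.2,0,0,0,6.8],[0.4,0.015,0,-0.004,0],[0.4,0.035,0,-0.008,0],[0.4,0.035,0,-0.008,0],[0.4,0.035,0,-0.008,0],[0.4,0.035,0,-0.008,0],[0.4,0.035,0,-0.008,0],[0.4,0.035,0,-0.008,0],[0.4,0.035,0,-0.008,0]])

```text
time_s: 1.15
tcp_pos: [0.3021, -0.3974, 0.2454]
eef_rot: [-90.0, -0.0, 80.2]
contact_force: [1.0, 0.3, 0.7]
gripper_width: 0.0528
```

Request:
jog_arm(steps=[[0.4,0.035,0,-0.008,0],[0.4,0.035,0,-0.008,0],[0.4,0.035,0.005,-0.008,0],[0.4,0.035,0.01,-0.008,0],[0.4,0.035,0.01,-0.008,0],[0.4,0.035,0.01,-0.008,0],[0.4,0.035,0.01,-0.008,0],[0.4,0.035,0.01,-0.008,0],[0.4,0.035,0.01,-0.008,0],[0.4,0.035,0.01,-0.008,0],[0.4,0.035,0.01,-0.008,0],[0.4,0.035,0.01,-0.008,0]])

```text
time_s: 2.15
tcp_pos: [0.4681, 0.0004, 0.1502]
eef_rot: [-90.0, -0.0, 80.2]
contact_force: [1.4, -0.3, 0.7]
gripper_width: 0.0524
```

Request:
jog_arm(steps=[[0.4,0.035,0,-0.008,0],[0.4,0.035,0,-0.008,0],[0.4,0.03,0,-0.008,0],[0.4,0.02,0,-0.004,0],[0.4,0,0,0,0],[0.4,0,0,0,0],[0.4,0,0,0,0]])

```text
time_s: 2.73
tcp_pos: [0.5153, 0.1115, 0.1502]
eef_rot: [-89.9, 0.0, 80.2]
contact_force: [-0.2, -0.7, -1.2]
gripper_width: 0.0527
```

```bash
cat > snap.py <<'E'
import sys
from plant import r
from h import *
tag=sys.argv[1]
for n in sys.argv[2:]:
    s=r.get_state(); c=r.capture(n); pickle.dump((s,c),open(f'{n}{tag}.pkl','wb'))
    cv2.imwrite(f'pics/{n}{tag}.png',c['image'][:,:,::-1])
print({k:np.round(s[k],4) for k in ('time_s','tcp_pos','eef_rot','contact_force','gripper_width')})
E
python3 snap.py 2 wrist
```

```text
{'time_s': np.float64(2.7333), 'tcp_pos': array([0.5153, 0.1115, 0.1502]), 'eef_rot': array([-8.99453e+01,  3.63000e-02,  8.02204e+01]), 'contact_force': array([-0.1625, -0.669 , -1.1956]), 'gripper_width': np.float64(0.0527)}
```

View pics/wrist2.png

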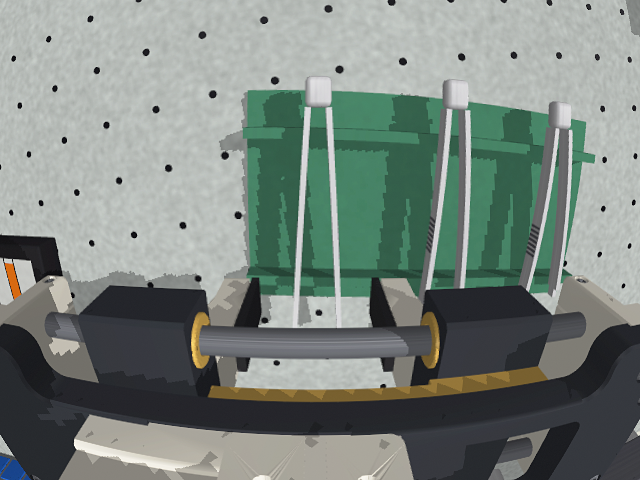

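```bash
cat >> h.py <<'E'
from scipy.spatial.transform import Rotation as Ro
def wray(s,c,u,v):
    d=np.array([u-c['cx'],v-c['cy']]);r=np.hypot(*d);th=r/f(c)
    k=np.array([*(np.sin(th)*d/max(r,1e-9)),np.cos(th)])
    M=c['tool_from_camera'];Q=Ro.from_euler('xyz',s['eef_rot'],degrees=True).as_matrix()
    return s['tcp_pos']+Q@M[:3,3],Q@M[:3,:3]@k
def wonz(s,c,u,v,z):
    o,d=wray(s,c,u,v);return o+d*(z-o[2])/d[2]
E
python3 - <<'E'
from h import *
s,c=pickle.load(open('wrist2.pkl','rb'));im=c['image'][:,:,::-1]
cv2.imwrite('pics/w2c.png',cv2.resize(im[70:350,230:410],None,fx=2.1,fy=2.1,interpolation=cv2.INTER_CUBIC))
E
```

```text
(no output)
```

View pics/w2c.png

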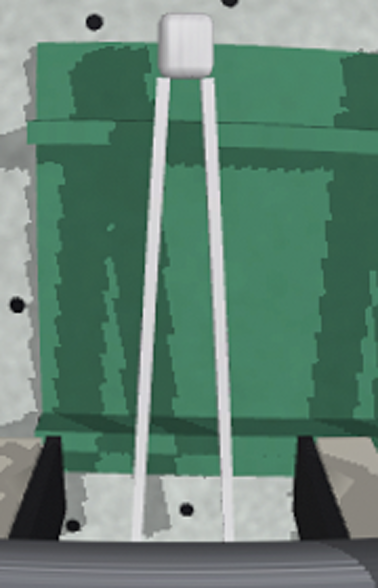

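```bash
python3 - <<'E'
from h import *
s,c=pickle.load(open('wrist2.pkl','rb'))
P=lambda x,y:wonz(s,c,230+(x+.5)/2.1-.5,70+(y+.5)/2.1-.5,.036)
pts=[((157,85),(215,85)),((148,250),(222.5,250)),((139.5,400),(231,400)),((132,540),(234,540))]
C=[]
for a,b in pts:
    A,B=P(*a),P(*b);C.append((A+B)/2);print(A.round(4),B.round(4),C[-1].round(4),np.linalg.norm(A-B))
C=np.array(C);k=np.polyfit(C[:,0],C[:,1],1);print('yaw',np.degrees(np.arctan(k[0])),'y at .52',np.polyval(k,.52))
print('block back/front',P(188,17),P(188,76))
E
```

```text
[0.4283 0.1189 0.036 ] [0.4314 0.1371 0.036 ] [0.4298 0.128  0.036 ] 0.01845600729267283
[0.481  0.1066 0.036 ] [0.4851 0.1308 0.036 ] [0.4831 0.1187 0.036 ] 0.024546190368259956
[0.5328 0.0942 0.036 ] [0.5382 0.1257 0.036 ] [0.5355 0.1099 0.036 ] 0.03199071993423667
[0.5891 0.0804 0.036 ] [0.5956 0.1186 0.036 ] [0.5924 0.0995 0.036 ] 0.03875986706007561
yaw -9.901165519819306 y at .52 0.1123446232914453
block back/front [0.40817119 0.13233729 0.036     ] [0.42708993 0.12911915 0.036     ]
```

Request:
jog_arm(steps=[[0.4,0.0015,0.01,-0.0047,0],[0.4,0,0.02,0,0],[0.4,0,0.02,0,0],[0.4,0,0.02,0,0],[0.4,0,0.02,0,0],[0.4,0,0.015,0,0],[0.4,0,0.01,0,0],[0.4,0,0.006,0,0],[0.4,0,0,0,0],[0.4,0,0,0,0],[0.4,0,0,0,0]])

```text
time_s: 3.7
tcp_pos: [0.5214, 0.1129, 0.0304]
eef_rot: [-90.1, -0.0, 80.2]
contact_force: [-0.8, 0.4, 0.6]
gripper_width: 0.0529
```

```bash
python3 snap.py 3 wrist
```

```text
{'time_s': np.float64(3.7), 'tcp_pos': array([0.5214, 0.1129, 0.0304]), 'eef_rot': array([-9.00666e+01, -4.88000e-02,  8.02224e+01]), 'contact_force': array([-0.7549,  0.3519,  0.6374]), 'gripper_width': np.float64(0.0529)}
```

View pics/wrist3.png

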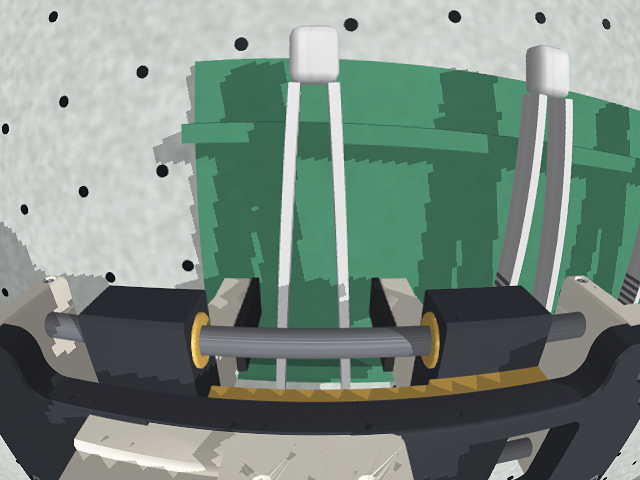

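Request:
jog_arm(steps=[[0.5,0,0.0012,0,0],[0.6,0,0,0,0],[0.65,0,0,0,0],[0.68,0,0,0,0],[0.7,0,0,0,0],[0.71,0,0,0,0],[0.71,0,0,0,0],[0.71,0,0,0,0],[0.71,0,0,0,0]], squeeze=20)

```text
time_s: 4.5
tcp_pos: [0.521, 0.1128, 0.0286]
eef_rot: [-90.0, -0.0, 80.2]
contact_force: [-1.0, -0.3, 3.6]
gripper_width: 0.0258
```

Request:
jog_arm(steps=[[0.71,0,-0.003,0,0],[0.71,0,-0.006,0,0],[0.71,0,-0.01,0,0],[0.71,0,-0.012,0,0],[0.71,0,-0.012,0,0],[0.71,0,-0.012,0,0],[0.71,0,-0.01,0,0],[0.71,0,-0.005,0,0],[0.71,0,0,0,0],[0.71,0,0,0,0],[0.71,0,0,0,0]])

```text
time_s: 5.42
tcp_pos: [0.5204, 0.1126, 0.0979]
eef_rot: [-90.0, 0.0, 80.2]
contact_force: [0.1, 0.5, -1.1]
gripper_width: 0.0253
```

```bash
python3 snap.py 4 wrist scene; python3 - <<'E'
from h import *
s,c=pickle.load(open('scene4.pkl','rb'));im=c['image'][:,:,::-1]
x,y,w,h,k=300,80,150,130,4.6
cv2.imwrite('pics/s4c.png',cv2.resize(im[y:y+h,x:x+w],None,fx=k,fy=k,interpolation=cv2.INTER_CUBIC))
E
```

```text
{'time_s': np.float64(5.4667), 'tcp_pos': array([0.5203, 0.1125, 0.0977]), 'eef_rot': array([-8.99417e+01,  4.09000e-02,  8.02106e+01]), 'contact_force': array([-0.0384,  0.2631, -0.4455]), 'gripper_width': np.float64(0.0254)}
```

View pics/wrist4.png

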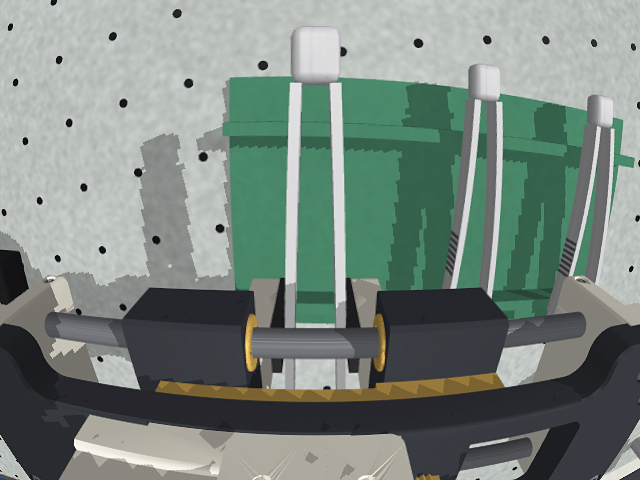

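View pics/scene4.png

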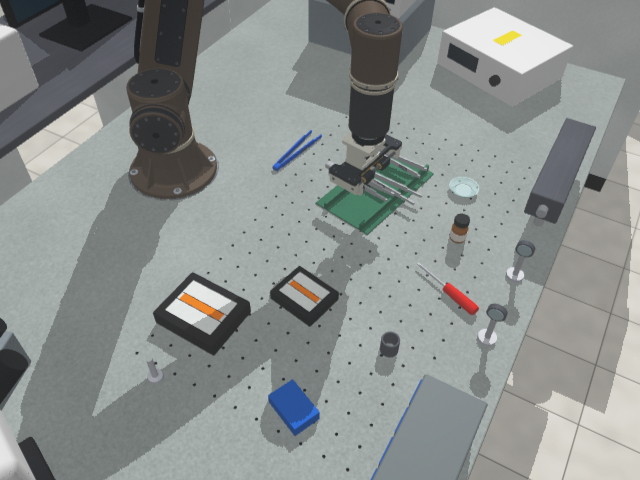

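```bash
python3 - <<'E'
from h import *
# tweezers in tool frame
for tag,pk in (('wrist4',((290,83),(345,83))),):
    s,c=pickle.load(open(tag+'.pkl','rb'))
    Q=Ro.from_euler('xyz',s['eef_rot'],degrees=True).as_matrix()
    z=s['tcp_pos'][2]+.007
    for p in [(290,55),(340,55),(290,83),(342,83),(316,27),(316,83),(285,300),(345.5,300),(284.5,385),(346.5,385)]:
        print(p,(Q.T@(wonz(s,c,*p,z)-s['tcp_pos'])).round(4))
for n in ('top','scene'):
    s,c=pickle.load(open(n+'.pkl','rb'));im=c['image']
    box=(335,205,80,75) if n=='top' else (265,260,80,70)
    x,y,w,h=box; a=im[y:y+h,x:x+w].astype(float)
    sat=np.clip((a[:,:,0]-a[:,:,2])/ (a[:,:,0]-a[:,:,2]).max(),0,1)   # orange weight
    sat[sat<.25]=0
    v,u=np.mgrid[y:y+h,x:x+w]
    P=np.array([[*onz(c,uu,vv,.03)[:2],ww] for uu,vv,ww in zip(u.ravel(),v.ravel(),sat.ravel()) if ww>0])
    m=np.average(P[:,:2],axis=0,weights=P[:,2]);C=np.cov(P[:,:2].T,aweights=P[:,2]);e,V=np.linalg.eigh(C);d=V[:,1]*np.sign(V[0,1])
    print(n,m,np.degrees(np.arctan2(d[1],d[0])),np.sqrt(12*e))
E
```

```text
(290, 55) [-0.009  -0.0069  0.1048]
(340, 55) [ 0.0082 -0.0069  0.1048]
(290, 83) [-0.009  -0.0069  0.0947]
(342, 83) [ 0.009  -0.0069  0.0947]
(316, 27) [-1.00e-04 -6.90e-03  1.15e-01]
(316, 83) [-0.     -0.0069  0.0946]
(285, 300) [-0.0123 -0.007   0.0119]
(345.5, 300) [ 0.012 -0.007  0.012]
(284.5, 385) [-0.0142 -0.007  -0.0334]
(346.5, 385) [ 0.0143 -0.007  -0.0333]
top [ 0.53385011 -0.20372534] -11.175618678154464 [0.01378528 0.07975841]
scene [ 0.53748809 -0.2014623 ] -11.096135788392619 [0.01377995 0.08004854]
```

Request:
jog_arm(steps=[[0.71,0,-0.01,0,1.3],[0.71,-0.005,-0.01,-0.003,0],[0.71,-0.015,-0.01,-0.008,0],[0.71,-0.025,0,-0.015,0],[0.71,-0.03,0,-0.018,0],[0.71,-0.035,0,-0.02,0],[0.71,-0.035,0,-0.018,0],[0.71,-0.03,0,-0.015,0],[0.71,-0.025,0,-0.012,0],[0.71,-0.013,0,-0.009,0],[0.71,0,0,0,0],[0.71,0,0,0,0]])

```text
time_s: 6.52
tcp_pos: [0.5958, -0.1203, 0.1289]
eef_rot: [-90.0, -0.0, 78.8]
contact_force: [-0.8, 1.0, -1.7]
gripper_width: 0.0254
```

Request:
jog_arm(steps=[[0.71,0,0,0,0],[0.71,0,0,0,0]])

```text
time_s: 6.68
tcp_pos: [0.5955, -0.1184, 0.1288]
eef_rot: [-90.0, -0.0, 79.0]
contact_force: [-0.2, -0.1, -0.8]
gripper_width: 0.0255
```

```bash
python3 snap.py 5 wrist
```

```text
{'time_s': np.float64(6.6833), 'tcp_pos': array([ 0.5955, -0.1184,  0.1288]), 'eef_rot': array([-9.00181e+01, -9.70000e-03,  7.89549e+01]), 'contact_force': array([-0.2228, -0.1412, -0.8304]), 'gripper_width': np.float64(0.0255)}
```

View pics/wrist5.png

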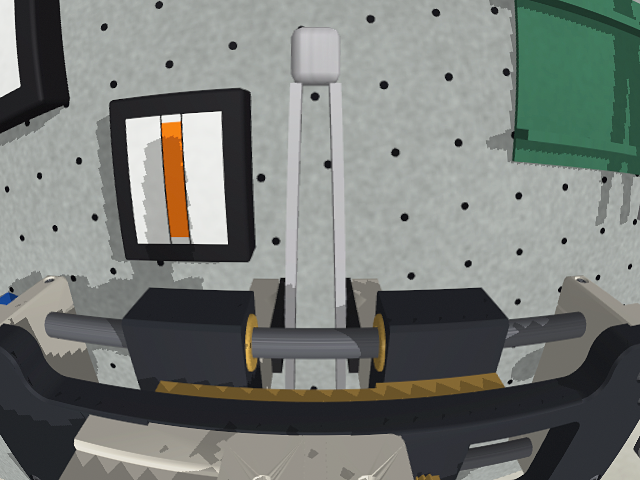

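```bash
cat > band.py <<'E'
from h import *
import sys
s,c=pickle.load(open('wrist5.pkl','rb'));im=c['image']
x,y,w,h=120,95,110,155; a=im[y:y+h,x:x+w].astype(float)
sat=(a[:,:,0]-a[:,:,2])/np.maximum(a.max(2),1); sat[sat<.25]=0; sat=np.clip(sat/.95,0,1)
v,u=np.mgrid[y:y+h,x:x+w]; I=np.argwhere(sat>0)
P=[];W=[]
for i,j in I:
    p=wonz(s,c,x+j,y+i,.03)
    # ground-area weight
    A=np.linalg.norm(np.cross(wonz(s,c,x+j+1,y+i,.03)-p,wonz(s,c,x+j,y+i+1,.03)-p))
    P.append(p[:2]);W.append(sat[i,j]*A)
P=np.array(P);W=np.array(W)
m=np.average(P,axis=0,weights=W);e,V=np.linalg.eigh(np.cov(P.T,aweights=W));d=V[:,1]*np.sign(V[0,1])
print(len(P),m,np.degrees(np.arctan2(d[1],d[0])),np.sqrt(12*e))
E
python3 band.py
```

```text
2311 [ 0.53530411 -0.20427224] -11.095550780351003 [0.01491348 0.07996929]
```

Request:
jog_arm(steps=[[0.71,-0.005,0,0.006,0],[0.71,-0.01,0,0.014,0],[0.71,-0.016,0,0.02,0],[0.71,-0.018,0,0.023,0],[0.71,-0.018,0,0.023,0],[0.71,-0.014,0,0.018,0],[0.71,-0.01,0,0.013,0],[0.71,-0.0046,0,0.0059,0],[0.71,0,0,0,0],[0.71,0,0,0,0],[0.71,0,0,0,0],[0.71,0,0,0,0]])

```text
time_s: 7.73
tcp_pos: [0.4577, -0.1888, 0.1283]
eef_rot: [-90.0, 0.0, 79.0]
contact_force: [-0.0, 1.5, -0.5]
gripper_width: 0.0255
```

Request:
jog_arm(steps=[[0.71,0,0.005,0,0],[0.71,0,0.01,0,0],[0.71,0,0.014,0,0],[0.71,0,0.014,0,0],[0.71,0,0.012,0,0],[0.71,0,0.008,0,0],[0.71,0,0.005,0,0],[0.71,0,0,0,0],[0.71,0,0,0,0],[0.71,0,0,0,0],[0.71,0,0,0,0]])

```text
time_s: 8.65
tcp_pos: [0.4572, -0.1892, 0.061]
eef_rot: [-90.1, -0.0, 78.9]
contact_force: [-0.4, -0.4, -0.6]
gripper_width: 0.026
```

```bash
python3 snap.py 6 wrist top scene;python3 - <<'E'
from h import *
for n,b,k in (('top',(335,200,100,100),6),('scene',(240,230,130,110),5.4)):
    s,c=pickle.load(open(n+'6.pkl','rb'));im=c['image'][:,:,::-1];x,y,w,h=b
    cv2.imwrite(f'pics/{n}6c.png',cv2.convertScaleAbs(cv2.resize(im[y:y+h,x:x+w],None,fx=k,fy=k,interpolation=cv2.INTER_CUBIC),alpha=1.4))
E
```

```text
{'time_s': np.float64(8.75), 'tcp_pos': array([ 0.4571, -0.1892,  0.061 ]), 'eef_rot': array([-9.00710e+01, -1.08000e-02,  7.89231e+01]), 'contact_force': array([ 0.4336, -0.3131, -0.9483]), 'gripper_width': np.float64(0.0254)}
```

View pics/top6c.png

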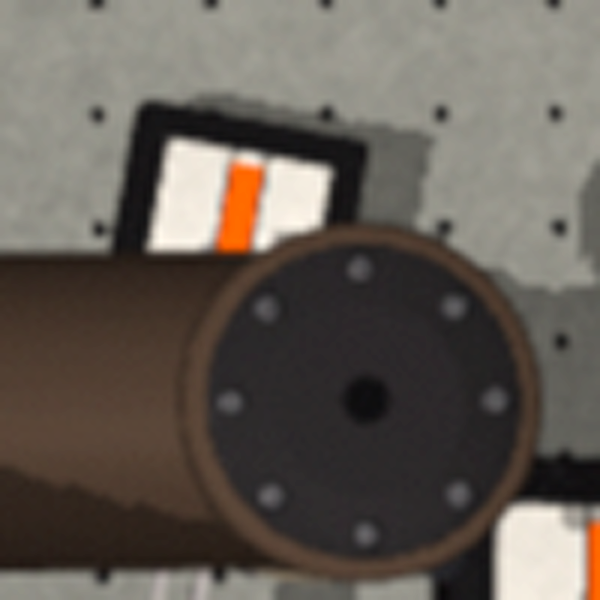

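View pics/scene6c.png

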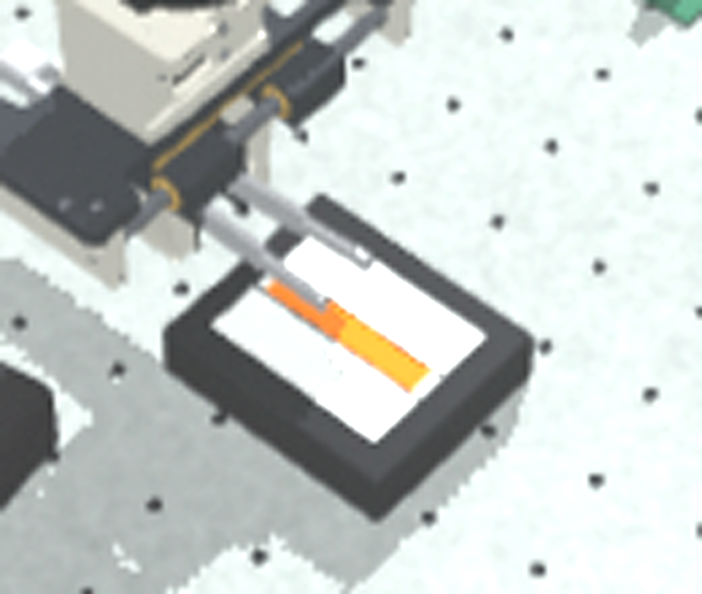

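View pics/wrist6.png

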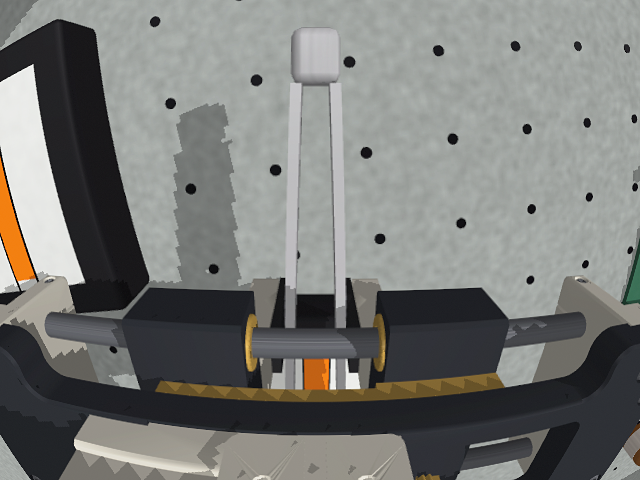

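Request:
jog_arm(steps=[[0.72,0,0,0,0],[0.73,0,0,0,0],[0.74,0,0,0,0],[0.75,0,0,0,0],[0.76,0,0,0,0],[0.765,0,0,0,0],[0.77,0,0,0,0],[0.77,0,0,0,0],[0.77,0,0,0,0],[0.77,0,0,0,0],[0.77,0,0,0,0]])

```text
time_s: 9.72
tcp_pos: [0.4567, -0.1892, 0.0604]
eef_rot: [-90.0, 0.0, 78.9]
contact_force: [0.8, 0.3, -0.9]
gripper_width: 0.0204
```

```bash
python3 snap.py 7 wrist scene;python3 - <<'E'
from h import *
from plant import r
ws=[]
for i in range(6):
    r.capture('wrist'); s=r.get_state(); ws.append([s['gripper_width']*1e3,*s['tcp_pos']*1e3])
print(np.mean(ws,0).round(2),np.std(ws,0).round(2))
for n,b,k in (('scene',(280,255,60,50),12),('wrist',(250,270,130,130),4.6)):
    s,c=pickle.load(open(n+'7.pkl','rb'));im=c['image'][:,:,::-1];x,y,w,h=b
    cv2.imwrite(f'pics/{n}7c.png',cv2.resize(im[y:y+h,x:x+w],None,fx=k,fy=k,interpolation=cv2.INTER_CUBIC))
E
```

```text
{'time_s': np.float64(9.7667), 'tcp_pos': array([ 0.4567, -0.1892,  0.0604]), 'eef_rot': array([-8.99990e+01,  4.00000e-04,  7.89212e+01]), 'contact_force': array([-0.4656, -0.0061, -0.9064]), 'gripper_width': np.float64(0.0202)}
[  20.09  456.66 -189.18   60.35] [0.17 0.02 0.01 0.01]
```

View pics/scene7c.png

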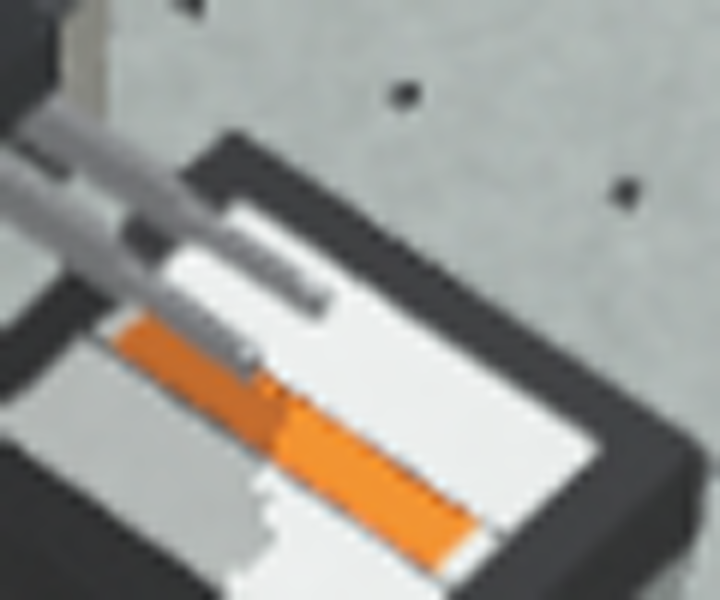

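View pics/wrist7c.png

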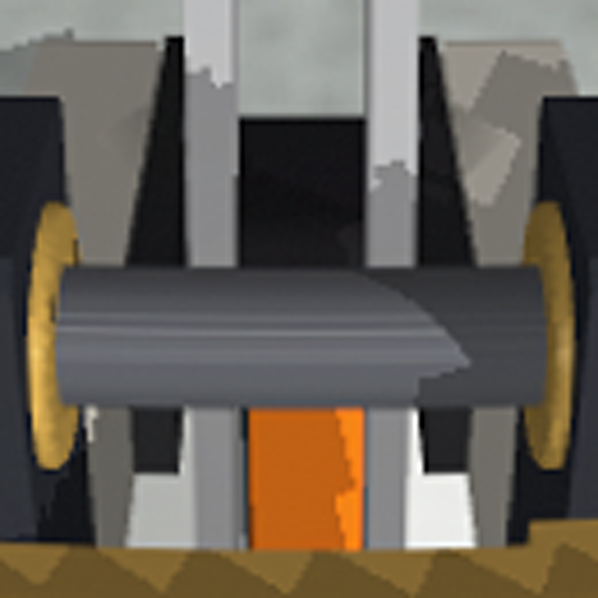

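```bash
python3 - <<'E'
from h import *
s,c=pickle.load(open('wrist7.pkl','rb'))
Q=Ro.from_euler('xyz',s['eef_rot'],degrees=True).as_matrix();t=s['tcp_pos']
U=lambda x,y:(250+(x+.5)/4.6-.5,270+(y+.5)/4.6-.5)
for n,p,z in (('bandL',(248,500),.03),('bandR',(364,500),.03),('legLo',(192,500),t[2]+.007),('legLi',(239,500),t[2]+.007),('legRi',(366,500),t[2]+.007),('legRo',(411,500),t[2]+.007),
  ('legLo',(186,150),t[2]+.007),('legLi',(238,150),t[2]+.007),('legRi',(365,150),t[2]+.007),('legRo',(418,150),t[2]+.007)):
    print(n,(1e3*Q.T@(wonz(s,c,*U(*p),z)-t)).round(1))
s2,c2=pickle.load(open('scene7.pkl','rb'))
S=lambda p:((p[0]-280+.5)*12-.5,(p[1]-255+.5)*12-.5)
for g in (14,12,16,32):
  for lat in (-g/2,g/2,-g/2-4,g/2+4):
    for h in (.001,):
      X=t+Q@np.array([lat*1e-3,-h,-.08]);print(g,lat,np.round(S(proj(c2,X))))
b=np.array([.5353,-.2043,.03]);print('band pred in scene',np.round(S(proj(c2,b))), 'band centre seen ~', )
E
```

```text
bandL [ -6.8  30.4 -60.9]
bandR [  7.8  30.4 -60.9]
legLo [-10.9  -7.  -29.2]
legLi [ -6.3  -7.  -29.1]
legRi [  6.2  -7.  -29. ]
legRo [ 10.7  -7.  -29.1]
legLo [-10.3  -7.   10.9]
legLi [-5.7 -7.  11. ]
legRi [ 5.3 -7.  11. ]
legRo [10.  -7.  10.9]
14 -7.0 [250. 360.]
14 7.0 [301. 314.]
14 -11.0 [235. 373.]
14 11.0 [315. 301.]
12 -6.0 [253. 357.]
12 6.0 [297. 318.]
12 -10.0 [239. 370.]
12 10.0 [311. 305.]
16 -8.0 [246. 363.]
16 8.0 [304. 311.]
16 -12.0 [231. 376.]
16 12.0 [319. 298.]
32 -16.0 [217. 390.]
32 16.0 [333. 285.]
32 -20.0 [202. 403.]
32 20.0 [347. 272.]
band pred in scene [278. 441.] band centre seen ~
```

Request:
jog_arm(steps=[[0.77,0.0002,0,0,0],[0.77,0.0002,0,0,0],[0.77,0,0,0,0],[0.77,0,0,0,0],[0.77,0,0,0,0],[0.77,0,0,0,0],[0.77,0,0,0,0],[0.77,0,0,0,0],[0.77,0,0,0,0],[0.77,0,0,0,0],[0.77,0,0,0,0],[0.77,0,0,0,0]])

```text
time_s: 11.12
tcp_pos: [0.4567, -0.1888, 0.0604]
eef_rot: [-90.0, -0.0, 78.9]
contact_force: [0.2, -0.0, -0.1]
gripper_width: 0.0202
```

```bash
python3 snap.py 8 wrist scene
```

```text
{'time_s': np.float64(11.1667), 'tcp_pos': array([ 0.4567, -0.1888,  0.0603]), 'eef_rot': array([-8.99979e+01, -1.80000e-03,  7.89181e+01]), 'contact_force': array([ 0.5489,  0.4748, -1.5735]), 'gripper_width': np.float64(0.0204)}
```

View pics/wrist8.png

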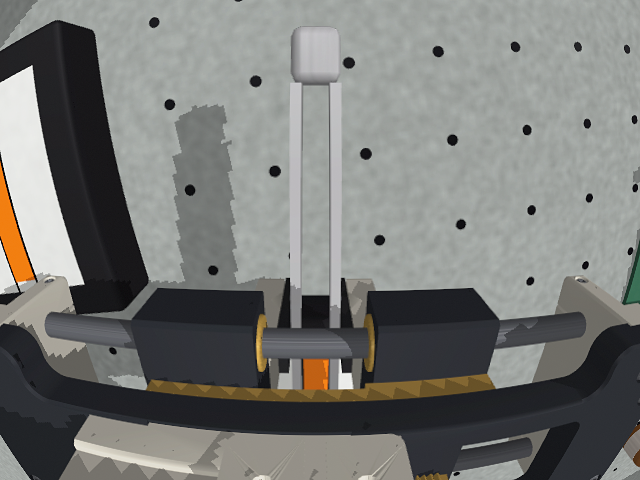

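View pics/scene8.png

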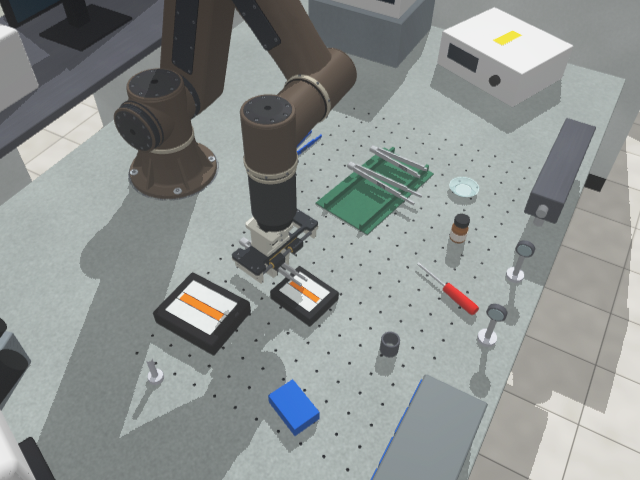

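The wrist view shows the legs straddling the band, with both centred near u = 316, and the block is still level at (316, 55). The scene view shows the tips over the small gauge plate and everything else in place.

```bash
python3 -c "
from plant import r
print(r.close_job())"
```

```text
the job is handed in; nothing more can be done
None
```

The medium tweezers are held by their legs over the orange band on the small gauge plate. I handed the job in at about 11 s with the grip still closed.

**Final checks**
- **Height:** the tips are about 29 mm above the band, taken from the arm's measured position (TCP at z = 60 mm).
- **Level and direction:** the block sits in the same place in the wrist picture as when I picked the tweezers up, so they have not tilted. They lie along the band, both at about -11.1°.
- **Gap:** the finger opening read 20.1–20.4 mm, against 20.2 mm for a 14 mm gap. The leg edges in the wrist picture agree. The scene picture is too coarse to confirm the gap closely.
- **Centring:** the wrist and top cameras put the tips within about 0.5 mm of the band's centre line.
- **Surroundings:** nothing else looked moved in the last scene picture. I saw no sign of touching the plate, and the measured force at the end was only about 1–2 N.

**Disagreement:** the scene camera placed the band about 2–4 mm away from the other two cameras, roughly 3 mm sideways. I went with the wrist and top cameras, because they agreed with each other and with the grasp position.

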